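Clear the sample-prep bench

TASK

Clear up after sample prep: first stand the two loose capped sample bottles upright in free cells of the cold block, one to a cell, so that they stay cold, and only then put the rest where it belongs. The beaker and the conical flask go side by side in the shallow wash-up tray, standing upright on its floor, and the closed culture dish goes into the deep discard tub. Keep the sample bottles upright all the way, set bottles, beaker and flask down rather than letting them fall (the dish may be dropped into the tub), and do not shift or tip the orange rack of open microtubes.

Things in the scene. Friction and masses are not known exactly. Their poses are not given: they have to be found in the camera images.
- bottle_a: Capped 60 ml sample bottle: milky body of diameter 39 mm up to 50 mm, shoulder sloping in to 60 mm, grey ribbed screw cap of diameter 30 mm from 60 to 86 mm (its top); about 75 g. Origin: centre of the underside, z up. Take it by the cap from above: in a cell there is no room for fingers beside the body. One of two alike; either goes in any free cell.
- bottle_b: Capped 60 ml sample bottle: milky body of diameter 39 mm up to 50 mm, shoulder sloping in to 60 mm, grey ribbed screw cap of diameter 30 mm from 60 to 86 mm (its top); about 75 g. Origin: centre of the underside, z up. Take it by the cap from above: in a cell there is no room for fingers beside the body. The twin of the other; either goes in any free cell.
- beaker: Small open plastic beaker, milky white, upright, straight wall of outer diameter 44 mm, 58 mm tall, wall 2.5 mm, about 35 g. Origin at the centre of the underside, z up.
- flask: Small conical flask of milky plastic, upright: base diameter 52 mm, cone from 6 to 53 mm above the base, then a straight neck of diameter 24 mm up to 82 mm (its top, with a thin bead). About 45 g. Origin at the centre of the underside, z up. Best taken by the neck from above.
- dish: Closed culture dish lying flat on the bench: clear plastic over a round amber layer of medium, diameter 60 mm, 15 mm high, about 30 g, lid and base one piece. Origin at the centre of the underside, z up.
- cold_block: Fixed light grey insulated box, 142 x 142 mm, 50 mm high, walls 12 mm, open on top; a metal cross divides it into four square cells 56 mm wide, centred at x = +-31 mm, y = +-31 mm in its frame. Cell floors 12 mm above its origin, cross and walls up to 50 mm. The cell at (+31, +31) mm already holds a like bottle (cap top at 98 mm); three are free. Origin: centre of the underside, z up.
- wash_tray: Wash-up tray, fixed: shallow milky-white rectangular tray, 170 mm along its x, 130 mm along its y, 35 mm high, walls 4 mm with a thin rolled rim, empty. Inner floor 4 mm above its origin. Origin at the centre of the underside, z up.
- discard_tub: Discard tub, fixed: deep grey square tub, 150 x 150 mm, 70 mm high, walls 4 mm, inner floor 4 mm above its origin, empty. Origin at the centre of the underside, z up.
- tube_rack: Orange rack of open pink microtubes, 90 mm along its x, 130 mm along its y, body 28 mm high, tubes to 46 mm; loose, about 220 g. To be left alone. Origin at the centre of the underside, z up.
Things that resemble listed ones, but are neither listed nor needed, are in the scene too. Leave any purple look-alike of the flask alone.

How it is judged (in metres and radians):
On the way:
1. both sample bottles stand in cells of the cold block, let go, before the beaker or flask is in the wash-up tray or the dish in the discard tub (x of bottle_a in the frame of cold_block between -0.052 and 0.052 m and y of bottle_a in the frame of cold_block between -0.052 and 0.052 m and z of each of bottle_a, bottle_b in the frame of cold_block below 0.02 m and angle between each of bottle_a, bottle_b's own z axis and vertical below 0.15 rad and x of bottle_b in the frame of cold_block between -0.052 and 0.052 m and y of bottle_b in the frame of cold_block between -0.052 and 0.052 m and contact force between the fingers and bottle_a below 0.05 N and contact force between the fingers and bottle_b below 0.05 N and not (x of beaker in the frame of wash_tray between -0.075 and 0.075 m and y of beaker in the frame of wash_tray between -0.055 and 0.055 m and z of beaker in the frame of wash_tray below 0.012 m) and not (x of flask in the frame of wash_tray between -0.075 and 0.075 m and y of flask in the frame of wash_tray between -0.055 and 0.055 m and z of flask in the frame of wash_tray below 0.012 m) and not (x of dish in the frame of discard_tub between -0.066 and 0.066 m and y of dish in the frame of discard_tub between -0.066 and 0.066 m and z of dish in the frame of discard_tub below 0.04 m)), for 0.2 s.
At the end, for the whole second after the job is handed in: Both bottles stand in cold-block cells and beaker and flask on the wash-tray floor (bases within 8 mm of the floor's height, tilt under 0.15 rad); the dish is in the discard tub, its underside less than 40 mm above the tub's; all released and at rest (x of bottle_a in the frame of cold_block between -0.052 and 0.052 m and y of bottle_a in the frame of cold_block between -0.052 and 0.052 m and z of each of bottle_a, bottle_b in the frame of cold_block below 0.02 m and angle between each of bottle_a, bottle_b, beaker, flask's own z axis and vertical below 0.15 rad and x of bottle_b in the frame of cold_block between -0.052 and 0.052 m and y of bottle_b in the frame of cold_block between -0.052 and 0.052 m and x of beaker in the frame of wash_tray between -0.075 and 0.075 m and y of beaker in the frame of wash_tray between -0.055 and 0.055 m and z of each of beaker, flask in the frame of wash_tray below 0.012 m and x of flask in the frame of wash_tray between -0.075 and 0.075 m and y of flask in the frame of wash_tray between -0.055 and 0.055 m and x of dish in the frame of discard_tub between -0.066 and 0.066 m and y of dish in the frame of discard_tub between -0.066 and 0.066 m and z of dish in the frame of discard_tub below 0.04 m and linear speed of each of bottle_a, bottle_b, beaker, flask, dish below 0.03 m/s and angular speed of each of bottle_a, bottle_b, beaker, flask, dish below 0.5 rad/s and contact force between the fingers and bottle_a below 0.05 N and contact force between the fingers and bottle_b below 0.05 N and contact force between the fingers and beaker below 0.05 N and contact force between the fingers and flask below 0.05 N and contact force between the fingers and dish below 0.05 N); the robot touches nothing.
It fails at once if a sample bottle is tipped by more than 0.7 rad (angle between any of bottle_a, bottle_b's own z axis and vertical above 0.7 rad).
It fails at once if a bottle, the beaker or the flask falls freely (moves faster than 0.9 m/s with nothing of the gripper touching it: a drop of about 40 mm) ((linear speed of bottle_a above 0.9 m/s and contact force between each of the fingers, the arm and bottle_a below 0.001 N) or (linear speed of bottle_b above 0.9 m/s and contact force between each of the fingers, the arm and bottle_b below 0.001 N) or (linear speed of beaker above 0.9 m/s and contact force between each of the fingers, the arm and beaker below 0.001 N) or (linear speed of flask above 0.9 m/s and contact force between each of the fingers, the arm and flask below 0.001 N)).
It fails at once if the microtube rack is shifted by more than 20 mm or tipped by more than 0.3 rad (distance of tube_rack from where it was at the start of the episode above 0.02 m or angle between tube_rack's own z axis and vertical above 0.3 rad).
It also fails if it takes over 131 s, if anything falls off the work surface, if the arm or the gripper's body presses on something with over 40 N, if the wrist force passes 120 N, or if a joint passes its speed limit or range.

ROBOT

A 6-joint arm with a two-finger parallel gripper is mounted at the origin on the work surface. World frame = base frame: x ahead of the robot, y to its left, z up, the work surface at z = 0. Lengths are in mm, angles in rad, forces in N, time in s.
With the tool pointing down it reaches from about 275 to 825 mm from the base axis. Payload 5.2 kg.
Tool frame: the origin (TCP) lies at the very end of the fingers, on their centre line; the grasp point (between the pads) lies 19 mm behind it; z points along the fingers, y is the direction in which the jaws open and shut (so a half turn about z gives the same grasp; the last joint's range is limited). The gripper opens to 93 mm and grips with 3 to 60 N. Pads are 15 mm wide; open, the fingers measure 128 mm over their backs; the gripper's body (75 mm by 188 mm) begins 65 mm behind the grasp point.
Start: joints at [-1.464, 0.259, 1.535, -0, 1.348, -0.203], TCP at [167.698, -523.815, 218.653] pointing down, gripper open.
Joint ranges: [-3.14, 3.14], [-0.91, 2.08], [0.19, 2.58], [-1.22, 4.36], [0.22, 2.71], [-3.12, 3.12]. Speed limits (rad/s): [2.57, 2.57, 3.14, 3.14, 3.14, 3.14].

INTERFACE

Orientations are given as [roll, pitch, yaw] about the fixed x, y, z axes, in that order (R = Rz(yaw) Ry(pitch) Rx(roll)).
In Python, from bench import robot gives the robot as it stands. The module is installed in compiled form; this text tells all that it offers. Calls block until the motion is done:
- robot.move_ptp(position, orientation): joint-space move of the TCP to a pose.
- robot.move_linear(position, ori=None, speed=150, f_stop=None): straight line of the TCP; ori=None keeps the orientation; speed is the mean speed in mm/s. With f_stop (N) it stops when the force on the tool has changed by that much, and returns True; else False.
- robot.move_j(angles): joint-space move.
- robot.move_gripper(opening): opening from 0.0 (shut) to 1.0 (fully open); the grip force is fixed at half the most; returns when the fingers have stopped.
- robot.sleep(seconds).
- robot.inverse_kinematics(position, orientation): joint angles nearest the present ones, or None.
- robot.get_image(name): name is "side" or "top" or "wrist"; returns a dict with "img" (400x640x3 uint8, blue, green, red), "fovy" (degrees; the focal length in pixels is half the picture's height over the tangent of half this angle, whatever the lens; pixels are square), "cx", "cy" (the principal point, pixels), "eye" and "orientation" of the camera in the world. Camera axes: x right, y down, z forward; pixel columns grow to the right and rows downward; lengths in mm; the calibration is good to about 2 mm. A picture is of the moment at which its call begins. There is no depth.
A pose or a line that the arm cannot do raises robot.MotionError and nothing moves.
- robot.hand_in(): hands the job in, once; it reports no verdict.
Readings, each from a call of its own:
- robot.current_t(): time.
- robot.current_qpos(): joint angles.
- robot.current_joint_vel(): joint speeds.
- robot.current_joint_efforts(): joint torques, N m.
- robot.current_tcp_pos(): TCP position.
- robot.current_eef_rot(): TCP orientation.
- robot.current_contact_force(): force on the tool from outside, world axes, zero at the start.
- robot.current_ft_torque(): the same for the moment, N m.
- robot.current_gripper_width(): opening from 0.0 (shut) to 1.0 (fully open).
Only numpy, scipy, OpenCV 4.12 (cv2) and the standard library are available. Lean on these libraries where they do the work, as an engineer would, in place of code of your own. Each camera call takes 0.05 s, during which the arm holds its last target.

## Working session

There is one attempt and no reset: what is moved stays moved. The work goes in short steps, each a Python script; the robot and the scene stay as the last script left them, time stands still between calls to the robot, and variables do not carry over. Pictures are saved under pics/ and viewed, and the job is handed in when it is done.

```bash
mkdir -p pics; cat > h.py <<'E'
import numpy as np, cv2
from bench import robot
from scipy.spatial.transform import Rotation as R
def snap(n,f):
    d=robot.get_image(n); cv2.imwrite('pics/'+f+'.png',d['img']); np.save('pics/'+f+'.npy',d,allow_pickle=True); return d
def load(f): return np.load('pics/'+f+'.npy',allow_pickle=True).item()
def cam(d):
    o=np.array(d['orientation'],float)
    M=o if o.shape==(3,3) else R.from_euler('xyz',o).as_matrix()
    f=d['img'].shape[0]/2/np.tan(np.radians(d['fovy'])/2)
    return M,np.array(d['eye'],float),f
def ray(d,u,v):
    M,e,f=cam(d); r=M@np.array([(u-d['cx'])/f,(v-d['cy'])/f,1]); return e,r/np.linalg.norm(r)
def onz(d,u,v,z):
    e,r=ray(d,u,v); return e+r*(z-e[2])/r[2]
def proj(d,p):
    M,e,f=cam(d); c=M.T@(np.array(p,float)-e); return c[:2]/c[2]*f+[d['cx'],d['cy']]
E
python3 - <<'E'
from h import *
for n in ('side','top','wrist'):
    d=snap(n,n+'0'); print(n,d['fovy'],d['cx'],d['cy'],d['eye'],d['orientation'], {k for k in d})
print(robot.current_t(),robot.current_eef_rot())
E
```

```text
side 52.99030859191662 313.33579156759157 202.49977160198694 [ 68.99333697 674.08112892 479.50843597] [-2.06914351 -0.0191616  -2.58198696] {'cx', 'fovy', 'orientation', 'img', 'cy', 'eye'}
top 53.99350081522617 311.9657244974734 199.4334604914514 [ 386.65393344   -8.4394819  1030.31691519] [-3.05203949  0.00868179 -1.58740212] {'cx', 'fovy', 'orientation', 'img', 'cy', 'eye'}
wrist 59.044961289436735 317.6781889467491 194.01484610023155 [ 232.34741519 -501.85921309  385.19466329] [ 2.89397295e+00  1.46938959e-03 -1.26066589e+00] {'cx', 'fovy', 'orientation', 'img', 'cy', 'eye'}
0.15 [-3.14021362e+00 -2.92576906e-04  3.09823150e-01]
```

View pics/top0.png

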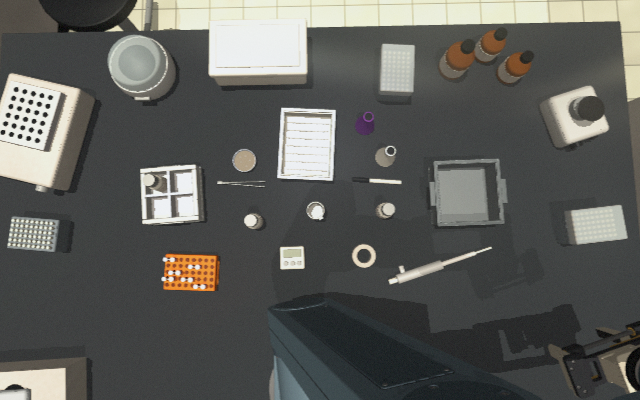

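View pics/side0.png

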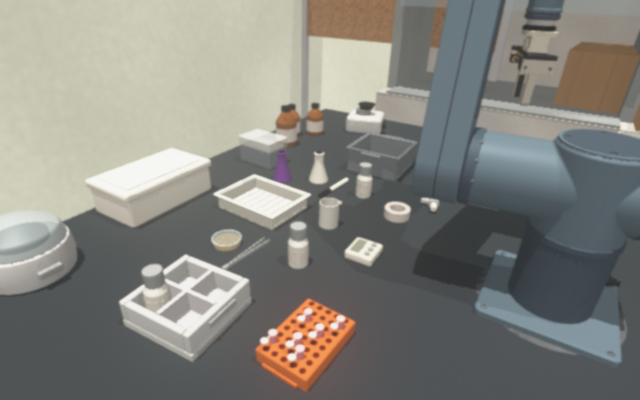

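View pics/wrist0.png

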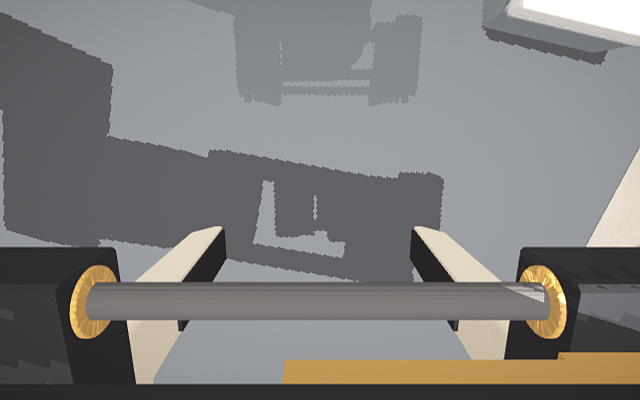

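Top view: loose bottles at about (253,221) and (386,210), beaker (316,211), flask (387,155), purple decoy (365,122), dish (244,160), tray (306,144), block (172,194) with its bottle at upper left, tub (467,192), and orange rack (190,272). The side view agrees. I'll zoom in to measure them.

```bash
python3 - <<'E'
from h import *
t=load('top0')['img'];s=load('side0')['img']
def tile(im,c,f,n,w=60,h=48):
    x,y=c; cr=im[y-h//2:y+h//2,x-w//2:x+w//2]; return cv2.resize(cr,None,fx=4.4,fy=4.4,interpolation=cv2.INTER_CUBIC)
A=[(253,221),(386,210),(316,211),(387,150),(244,160),(172,194)]
def mont(im,A,n,w=60,h=48):
    T=[tile(im,c,4,n,w,h) for c in A]; m=np.vstack([np.hstack(T[:3]),np.hstack(T[3:])]); print(m.shape); cv2.imwrite('pics/'+n+'.png',m)
mont(t,A,'topz'); mont(s,[(298,245),(364,180),(328,212),(319,167),(227,240),(155,290)],'sidez')
E
```

```text
(422, 792, 3)
(422, 792, 3)
```

View pics/topz.png

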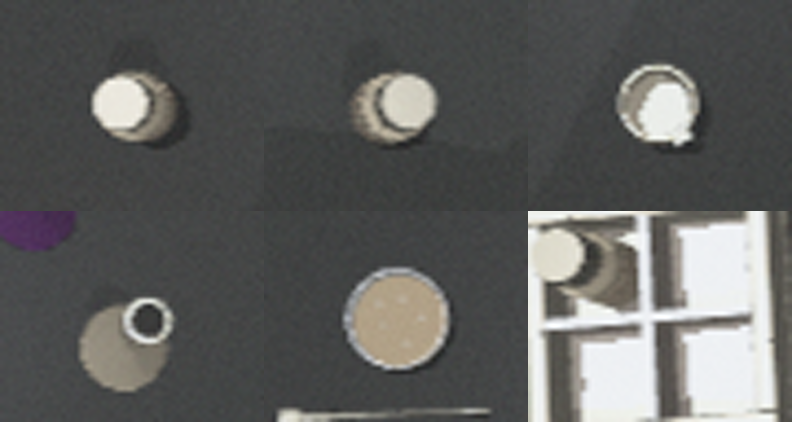

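View pics/sidez.png

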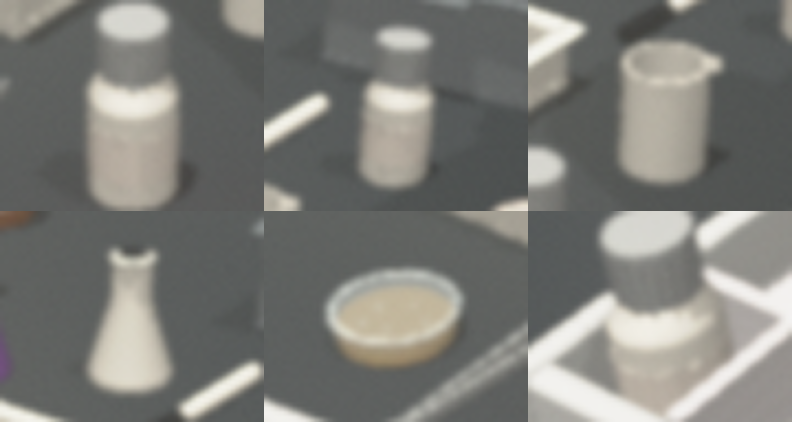

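Zoomed top view: all the objects stand upright, and the beaker's spout points to lower right. Reading their centres off the zoom gives metric positions. I'll check those against the side view and measure the containers.

```bash
python3 - <<'E'
from h import *
d=load('top0');s=load('side0')
A=[(253,221),(386,210),(316,211),(387,150),(244,160),(172,194)]
Z=[(122,103),(146,101),(130,103),(149,110),(133,108),(30,43)]
H=[86,86,58,82,15,98]
for n,a,z,h in zip(['b1','b2','beaker','flask','dish','ref'],A,Z,H):
    u=a[0]-30+(z[0]+.5)/4.4-.5; v=a[1]-24+(z[1]+.5)/4.4-.5
    p=onz(d,u,v,h); q=proj(s,p); q0=proj(s,[p[0],p[1],0]); print(n,p.round(1),'side top',q.round(1),'base',q0.round(1))
def tile(im,c,w,h,k,f):
    x,y=c; cv2.imwrite('pics/'+f+'.png',cv2.resize(im[y-h//2:y+h//2,x-w//2:x+w//2],None,fx=k,fy=k,interpolation=cv2.INTER_CUBIC))
t=d['img']
c=[(172,194),(306,144),(467,192)]
T=[cv2.resize(t[y-43:y+43,x-43:x+43],(396,396),interpolation=cv2.INTER_CUBIC) for x,y in c]
cv2.imwrite('pics/cont.png',np.hstack(T[:2])); cv2.imwrite('pics/tub.png',T[2])
E
```

```text
b1 [424.4 147.5  86. ] side top [297.6 225. ] base [297.6 262.3]
b2 [ 446.3 -186.1   86. ] side top [364.9 164.1] base [362.3 194.5]
beaker [447.6  -8.9  58. ] side top [328.6 201.7] base [327.6 224. ]
flask [ 588.6 -195.8   82. ] side top [318.5 152.4] base [317.7 180. ]
dish [584.5 175.9  15. ] side top [225.9 237.4] base [226.5 243.4]
ref [525.7 390.6  98. ] side top [151.4 269.1] base [161.9 317.4]
```

View pics/cont.png

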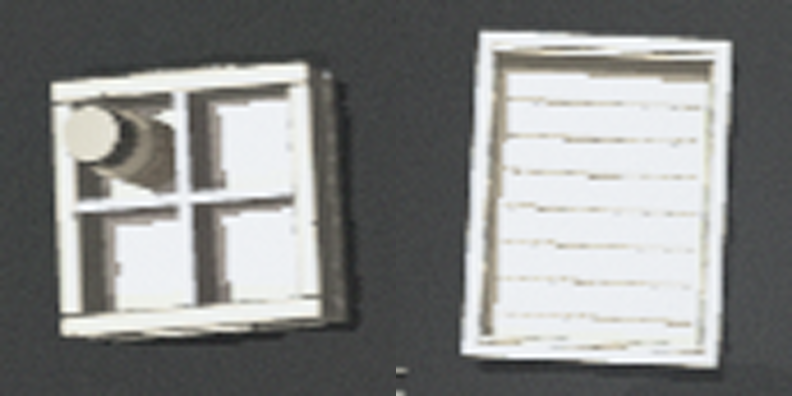

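View pics/tub.png

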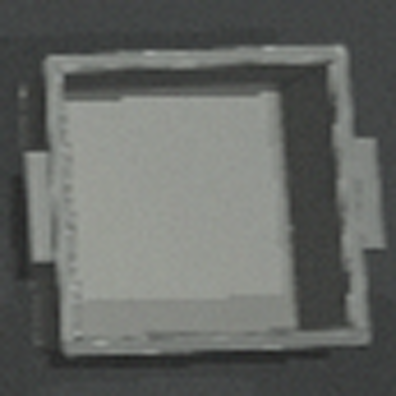

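Block rim corners in the left tile are (52,85), (306,64), (323,318), (62,337). The tray's are (83,32), (336,43), (322,367), (66,353) in the right tile, and the tub's are (45,57), (343,46), (370,343), (66,352).

```bash
python3 - <<'E'
from h import *
d=load('top0')
k=396/86
for n,c,q,h in [('block',(172,194),[(52,85),(306,64),(323,318),(62,337)],50),('tray',(306,144),[(83,32),(336,43),(322,367),(66,353)],35),('tub',(467,192),[(45,57),(343,46),(370,343),(66,352)],70),('cross',(172,194),[(186,202)],50)]:
    P=np.array([onz(d,c[0]-43+(x+.5)/k-.5,c[1]-43+(y+.5)/k-.5,h)[:2] for x,y in q])
    print(n,P.mean(0).round(1))
    if len(P)>1:
        E=np.roll(P,-1,0)-P; print(np.linalg.norm(E,axis=1).round(1),np.degrees(np.arctan2(E[:,1],E[:,0])).round(1))
    print(P.round(1).tolist())
E
```

```text
block [494.6 358.5]
[140.3 140.3 142.3 138.9] [ -86.3 -175.6   93.2    3.6]
[[559.7, 433.4], [568.8, 293.3], [428.9, 282.7], [421.0, 424.8]]
tray [621.3  10.6]
[143.  184.5 142.5 183.2] [-93.7 176.3  85.8  -3.5]
[[717.6, 76.3], [708.4, -66.5], [524.3, -54.7], [534.7, 87.4]]
tub [ 485.4 -385.2]
[159.6 159.2 160.4 158.2] [ -88.9 -178.3   90.7    1.5]
[[563.2, -303.1], [566.2, -462.7], [407.1, -467.6], [405.1, -307.2]]
cross [493.6 358.4]
[[493.6, 358.4]]
```

```bash
cat >> h.py <<'E'
PI=np.pi
def pick(x,y,z,yaw,opn,zup=200,close=0.0):
    o=[PI,0,yaw]
    robot.move_ptp([x,y,zup],o); robot.move_gripper(opn)
    robot.move_linear([x,y,z],o,speed=120)
    robot.move_gripper(close); w=robot.current_gripper_width()
    robot.move_linear([x,y,z+15],o,speed=60); robot.move_linear([x,y,zup],o,speed=200)
    print('pick t',robot.current_t(),'w mm',93*w,93*robot.current_gripper_width(),'F',np.round(robot.current_contact_force(),2))
def over(x,y,yaw,zup=200):
    robot.move_ptp([x,y,zup],[PI,0,yaw])
def lower(x,y,z,yaw,opn,zup=200):
    o=[PI,0,yaw]
    robot.move_linear([x,y,z+12],o,speed=150)
    hit=robot.move_linear([x,y,z-5],o,speed=20,f_stop=3)
    p=robot.current_tcp_pos(); print('contact',hit,np.round(p,1),'want z',z)
    return hit
def release(opn,zup=200):
    p=robot.current_tcp_pos(); robot.move_gripper(opn)
    o=robot.current_eef_rot()
    robot.move_linear([p[0],p[1],zup],speed=150)
    print('t',robot.current_t())
E
python3 - <<'E'
from h import *
pick(446.3,-186.1,62,0,0.6)
over(460.9,387.2,0.07)
snap('side','s1'); snap('wrist','w1')
E
```

```text
pick t 5.55 w mm 29.513048147802227 29.275843323728036 F [-0.71  0.19 -0.27]
```

```bash
python3 -c "
import cv2,numpy as np
cv2.imwrite('pics/m1.png',cv2.resize(np.vstack([cv2.imread('pics/s1.png'),cv2.imread('pics/w1.png')]),(480,600)))"
```

```text
(no output)
```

View pics/m1.png

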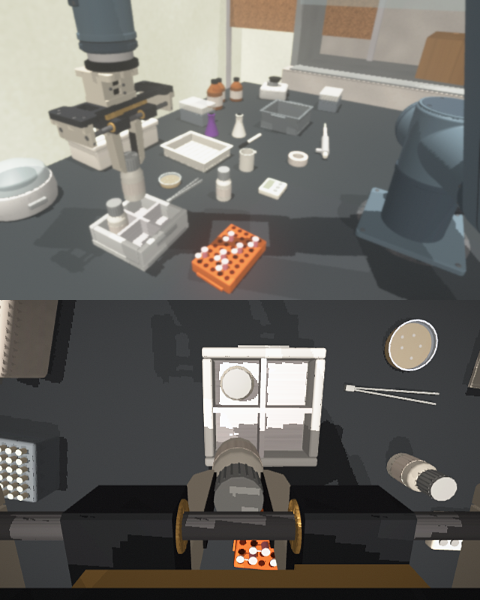

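The bottle is held upright (29.4 mm across the cap) above the near-left cell. In the wrist view it lines up with the cell below the occupied one, so I'm lowering it.

```bash
python3 - <<'E'
from h import *
if lower(460.9,387.2,74,0.07,0.45):
    release(0.45)
    pick(424.4,147.5,62,0,0.6)
    over(527.1,329.6,PI/2+0.07)
    snap('wrist','w2');snap('top','t2');snap('side','s2')
E
python3 -c "
import cv2,numpy as np
cv2.imwrite('pics/m2.png',cv2.resize(np.vstack([cv2.imread('pics/s2.png'),cv2.imread('pics/w2.png')]),(480,600)))"
```

```text
contact True [460.8 387.7  73.9] want z 74
t 10.6917
pick t 15.15 w mm 29.575908715234043 29.78631818862832 F [ 0.56  0.61 -0.8 ]
```

View pics/m2.png

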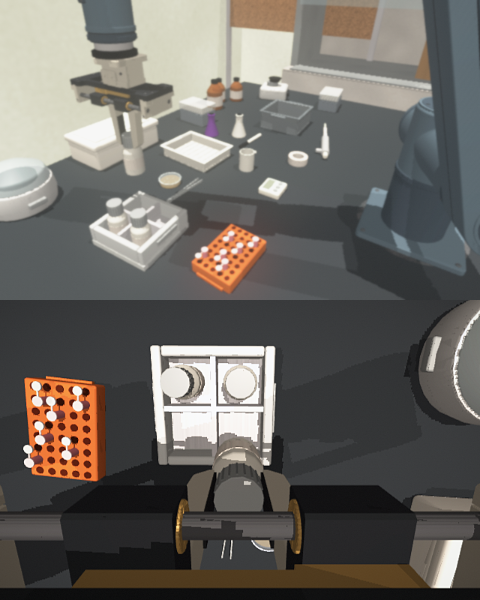

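The first bottle stands in its cell (touchdown at 73.9, expected 74). The second is held upright above the lower-right cell of the wrist view.

```bash
python3 - <<'E'
from h import *
if lower(527.1,329.6,74,PI/2+0.07,0.45):
    release(0.45)
    robot.move_ptp([440,60,230],[PI,0,0])
    d=snap('side','s3');snap('top','t3')
    s=d['img'][170:370,100:300]
    t=load('t3')['img'][140:240,130:330]
    cv2.imwrite('pics/m3.png',np.hstack([cv2.resize(s,(400,400)),cv2.resize(t,(400,200))[[i//1 for i in range(200)]].repeat(2,0)]))
    print(robot.current_t())
E
```

```text
contact True [526.6 329.6  73.9] want z 74
t 19.5083
20.7083
```

View pics/m3.png

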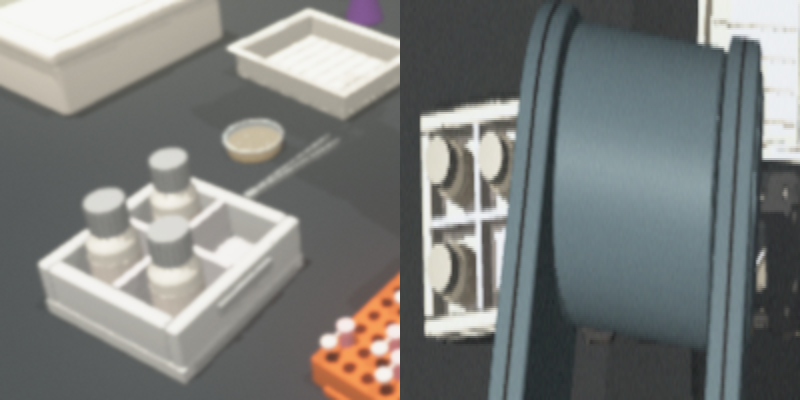

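View pics/t3.png

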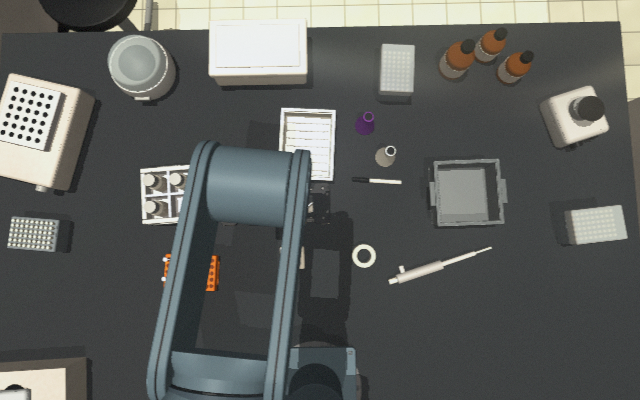

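All three bottles stand upright in separate cells, so the order condition is met. Next is the beaker, with the jaws across the spout direction.

```bash
python3 - <<'E'
from h import *
pick(447.6,-8.9,30,0.67,0.75,zup=160)
over(583.4,13.1,-0.065,160)
d=snap('side','s4')
if lower(583.4,13.1,34,-0.065,0):
    release(0.62,160)
    pick(588.6,-195.8,58,0,0.6,zup=190)
    over(659.2,8.1,-0.065,190)
    snap('side','s5')
    a=cv2.resize(np.hstack([d['img'],load('s5')['img']]),(800,250));cv2.imwrite('pics/m5.png',a)
E
```

```text
pick t 25.0833 w mm 43.926699161513035 44.10898300326507 F [-0.12 -0.52 -0.63]
contact True [583.4  13.1  34. ] want z 34
t 28.9417
pick t 33.075 w mm 23.28673490778682 23.220833258859855 F [-0.13 -0.52 -1.32]
```

View pics/m5.png

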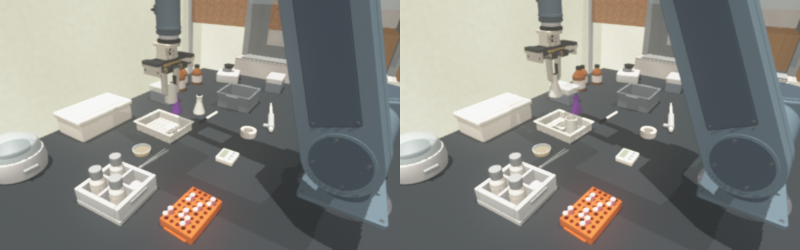

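The beaker touched down at exactly 34.0 and stands in the tray, and the flask is held by its neck. Now I'll set the flask down, then take the dish.

```bash
python3 - <<'E'
from h import *
if lower(659.2,8.1,62,-0.065,0):
    release(0.45,190)
    pick(584.5,175.9,4,0,0.9,zup=160)
    over(485.4,-385.2,0,180)
    d=snap('side','s6')
    a=cv2.resize(d['img'],(800,500));cv2.imwrite('pics/m6.png',a)
E
```

```text
contact True [659.1   8.5  61.8] want z 62
t 37.0917
pick t 41.9333 w mm 59.31883261002393 59.670778758725895 F [-1.06  0.46 -1.49]
```

View pics/m6.png

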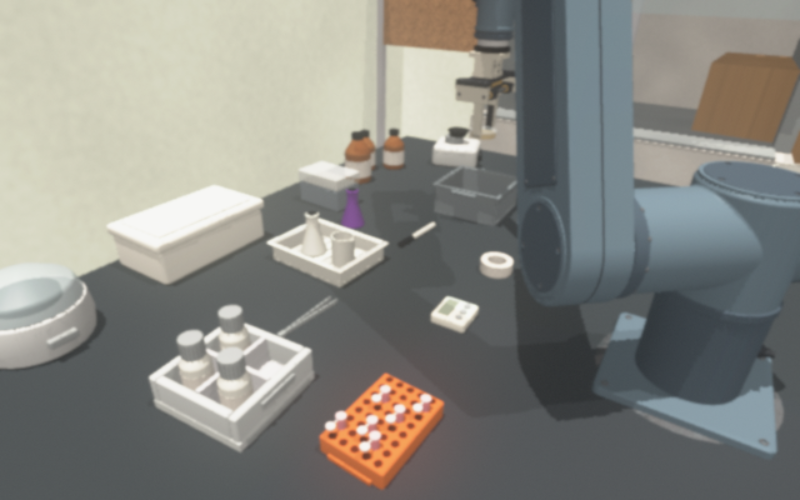

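The flask and beaker stand side by side in the tray, and the dish is held above the tub.

```bash
python3 - <<'E'
from h import *
robot.move_linear([485.4,-385.2,30],speed=130,f_stop=8)
print(robot.current_tcp_pos(),93*robot.current_gripper_width())
release(0.78,220)
robot.move_ptp([180,-500,230],[PI,0,0.3]); robot.sleep(0.3)
s=snap('side','s7');t=snap('top','t7')
cv2.imwrite('pics/m7.png',np.hstack([cv2.resize(t['img'][90:250,120:320],None,fx=2,fy=2),cv2.resize(t['img'][90:250,320:520],None,fx=2,fy=2)]))
d0=load('top0')['img'][245:300,155:225].astype(int); print('rack diff',np.abs(d0-t['img'][245:300,155:225]).mean())
print(robot.current_t())
E
```

```text
[ 485.9486162  -385.7537397    30.95026752] 58.900403985248765
t 47.2333
rack diff 1.9973160173160174
48.875
```

View pics/m7.png

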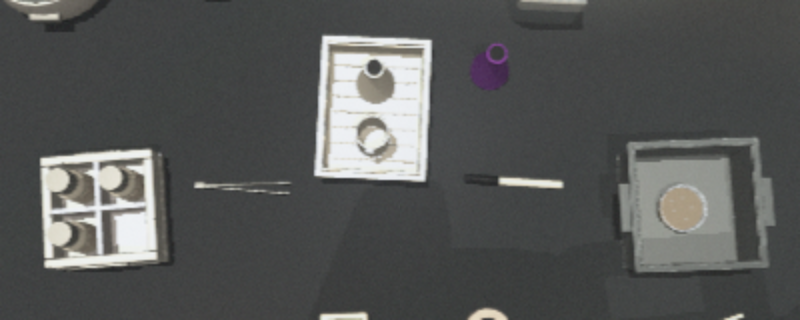

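View pics/s7.png

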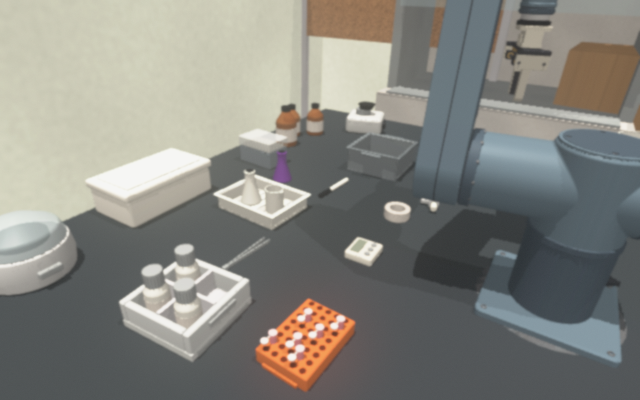

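The final pictures show three upright bottles in separate cells, the flask and beaker upright in the tray, the dish flat on the tub floor, and the rack and purple flask where they were.

```bash
python3 -c "
from h import *
robot.hand_in(); print(robot.current_t())"
```

```text
the job is handed in; nothing more can be done
the job is handed in; nothing more can be done
```

The job is done and handed in at about 49 s of the 131 s allowed. It gives no verdict, so I am going by my own checks.

- **What I did:** I took both bottles by their caps and stood them in two free cells of the cold block. After that I set the beaker and the flask side by side in the wash-up tray. Last I lowered the dish into the discard tub and released it a little above the floor.
- **Set-downs:** all four touched down within 0.2 mm of the expected height. The grip widths were 29.5, 29.6, 43.9, 23.3 and 59.3 mm, close to the sizes given (30, 30, 44, 24 and 60 mm).
- **Last pictures:** the top and side views show the bottles, beaker and flask upright, the dish flat in the tub, and the arm clear of everything. The rack looks the same in the top view as at the start (mean pixel difference about 2), and the purple flask was not touched.
- **Failures or disagreements:** no check failed. The tray and tub rims measured 9 to 14 mm over the sizes given, which I put down to their rims; I used only their centres. I did not measure tilt or speed numerically at the end, only by eye.

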